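# Pin the board carriage back into line on its soldering jig

## Task

The carriage of the soldering jig has slid a little out of line with its base. Lift the orange-handled tapered pin out of its rest and drive it straight down through the carriage hole into the hole of the base below, so that the taper (not a push of the gripper) pulls the carriage back into line; press it fully home, flange flush on the carriage, and let go. Leave the blue-handled plug where it is in the rest.

Things in the scene. Friction and masses are not known exactly. Their poses are not given: they have to be found in the camera images.
- pin_grip (a point): Loose tapered steel pin, upright, 280 g: middle of its orange round handle (28 mm diameter, 56 mm long), z up the axis. Flange (44 mm diameter) underside 34 mm below this point; below it the shank: 16 mm long at 32 mm diameter, then a cone to a 6 mm tip 86 mm below this point. Hangs by its flange in a well of a fixed grey rest (190x75 mm, 62 tall; two wells 116 mm apart along its length).
- plug_grip (a point): Middle of the handle of a loose plug in the other well of the rest: same sizes as the pin, but a blue handle and a blunt straight 32 mm shank. Not to be used; leave it in the rest.
- carriage_hole (a point): Centre of the 35 mm round through hole in the aluminium carriage (190x108x12 mm), at its top face, 54 mm above the table. The carriage slides on the base along this point's x (about 1.5 N of friction, no spring); it starts 6 to 10 mm to +x out of line. Two side rails stand 4 mm proud; a green circuit board, 12 mm tall, lies to +x, over 50 mm from this point.
- base_hole (a point): Centre of the matching 35 mm round through hole in the fixed yellow-painted base (250x130x42 mm), at its top face, just under the carriage; x along the slide, z up. With the pin home its handle's middle is 46 mm above this point. Midway between the two hole centres, the pin's tip has at least 9 mm of room all round in the overlap of the holes.
Things that resemble listed ones, but are neither listed nor needed, are in the scene too. What is shaped like the part that bears plug_grip but turquoise is not meant.

How it is judged:
On the way, in this order (a step that is already met when the one before it is completed fails the run):
1. the pin is lifted clear of its rest (height (world z) of pin_grip above 0.12 m), for 0.1 s.
2. the pin's tip is in the carriage hole while the carriage is still out of line (z of pin_grip in the frame of base_hole below 0.094 m and horizontal distance between pin_grip and carriage_hole below 0.02 m and horizontal distance between carriage_hole and base_hole above 0.004 m), for 0.02 s.
At the end, for the whole second after the job is handed in: The orange pin stands in both holes, upright within 10 degrees, within 10 mm of the base hole's axis, flange within 4 mm of the carriage; the carriage hole is within 3.8 mm of the base hole; the blue plug is still in its well (within 20 mm, height within 10 mm) (z of pin_grip in the frame of base_hole below 0.05 m and horizontal distance between pin_grip and base_hole below 0.01 m and angle between pin_grip's own z axis and vertical below 0.17 rad and horizontal distance between carriage_hole and base_hole below 0.0038 m and height (world z) of plug_grip between 0.086 and 0.106 m and distance of plug_grip from where it was at the start of the episode below 0.02 m); the robot touches nothing.
It fails at once if the blue-handled plug is taken out of the rest (distance of plug_grip from where it was at the start of the episode above 0.03 m).
It also fails if it takes over 43 s, if anything falls off the work surface, if the arm or the gripper's body presses on something with over 40 N, if the wrist force passes 120 N, or if a joint passes its speed limit or range.

## Robot

A 6-joint arm with a two-finger parallel gripper is mounted at the origin on the work surface. World frame = base frame: x ahead of the robot, y to its left, z up, the work surface at z = 0. Lengths are in m, angles in rad, forces in N, time in s.
With the tool pointing down it reaches from about 0.325 to 0.775 m from the base axis. Payload 9.3 kg.
Tool frame: the origin (TCP) lies on the centre line of the jaws, within the pads' length; the fingertips stand 19 mm ahead of it and the grasp point (between the pads) is the TCP; z points along the fingers, y is the line along which they close (so a half turn about z gives the same grasp; the last joint's range is limited). The gripper opens to 85 mm and grips with 20 to 120 N. Pads are 22 mm wide; open, the fingers measure 114 mm over their backs; the gripper's body (76 mm by 85 mm) begins 54 mm behind the grasp point. The pads swing forward as they close: fully open they stand 13 mm farther back than shut.
Start: joints at [-1.327, 0.259, 0.021, 1.334, 0, 1.418], TCP at [0.213, -0.507, 0.25] pointing down, gripper open.
Joint ranges: [-3.04, 3.04], [-0.91, 1.82], [-1.04, 1.36], [-1.92, 1.95], [-1.52, 1.45], [-3.14, 3.14]. Speed limits (rad/s): [2.22, 2.22, 2.79, 3.14, 3.14, 3.14].

## Interface

Orientations are given as a 3x3 rotation matrix whose columns are the frame's x, y, z axes.
In Python, from station import r, kin, cams, order gives the robot as it stands. The module is installed in compiled form; this text tells all that it offers. Calls block until the motion is done:
- r.move_to(position, orientation): joint-space move of the TCP to a pose.
- r.move_straight(position, ori=None, v=0.15): straight line of the TCP; ori=None keeps the orientation; v is the mean speed in m/s.
- r.goto_joints(angles): joint-space move.
- r.gripper_to(opening, effort=None): opening from 0.0 (shut) to 1.0 (fully open); effort is the grip in N (None keeps the last); returns when the fingers have stopped.
- r.sleep(seconds).
- kin.solve_ik(position, orientation): joint angles nearest the present ones, or None.
- r.get_state(): the state.
- cams.read_camera(name): name is "side" or "top"; returns a dict with "color" (384x512x3 uint8, blue, green, red), "z_map" (384x512 float32, m along the optical axis (not along the pixel's ray), 0 where there is no reading), "camera_matrix" (3x3 intrinsics, pixels), "k1" (the pictures are not rectified: a ray, as slopes to the right and down, at radius r is drawn at 1 + k1 r^2 times it, then the intrinsics apply), "position" and "rotation" of the camera in the world. Camera axes: x right, y down, z forward; pixel columns grow to the right and rows downward; lengths in m; the calibration is good to about 2 mm. A picture is of the moment at which its call begins.
A pose or a line that the arm cannot do raises r.Unreachable and nothing moves.
- order.finish_job(): hands the job in; it is judged then, once.
Trained networks look in a picture, given as the dict that the camera call returned (one of the last four; its "shot" number tells which), for a name from the list of things; names that differ only in an ending like _2 or _b are one class to them, and where a whole thing is asked for, a point or a joint stands for the part that bears it (a point fixed in the world has none). Each returns a list of dicts, best first, with "conf" (0 to 1); they miss things now and then, are a little off and sometimes report something else, mostly with a low value. They report only what shows in the picture. A call takes as long as a camera call. They do not tell look-alikes from the thing itself.
- cams.spot_in(picture, name): "position" ([x, y, z] in m, in world coordinates, good to about 4 mm: the middle of the surface that is visible of it).
- cams.cut_out(picture, name): "mask" (384x512 bool, what is visible of it).
- cams.spot_point(picture, name): "position" ([x, y, z] in m, in world coordinates, good to about 4 mm: a listed point, or the origin of a listed thing).
The state is a dict: "t": time; "qpos": joint angles; "dq": joint speeds; "joint_efforts": joint torques, N m; "ee_pos": TCP position; "eef_rot": TCP orientation; "contact_force": force on the tool from outside, world axes, zero at the start; "torque": the same for the moment, N m; "opening": opening from 0.0 (shut) to 1.0 (fully open); "finger_force": force on a finger pad.
Only numpy, scipy, OpenCV 4.12 (cv2) and the standard library are available. Lean on these libraries where they do the work, as an engineer would, in place of code of your own. Each camera call takes 0.05 s, during which the arm holds its last target. There are 200 camera calls.

## Working session

There is one attempt and no reset: what is moved stays moved. The work goes in short steps, each a Python script; the robot and the scene stay as the last script left them, time stands still between calls to the robot, and variables do not carry over. Pictures are saved under pics/ and viewed, at most 10 in all, crops included, and the job is handed in when it is done.

```bash
mkdir -p pics; cat > h.py <<'E'
import numpy as np, cv2
from station import r,kin,cams,order
def pix2w(p,u,v,z=None,d=None):
    """pixel(s) -> world; given depth d or world height z"""
    K=p["camera_matrix"];k=p["k1"]
    uv=np.array([u,v],float)
    s=np.array([(uv[0]-K[0,2])/K[0,0],(uv[1]-K[1,2])/K[1,1]])
    x=s.copy()
    for _ in range(20): x=s/(1+k*(x@x))
    ray=np.array([x[0],x[1],1.]); R=np.array(p["rotation"]);t=np.array(p["position"])
    w=R@ray
    if d is None: d=(z-t[2])/w[2]
    return t+d*w
def cloud(p,mask):
    v,u=np.nonzero(mask&(p["z_map"]>0))
    K=p["camera_matrix"];s=np.stack([(u-K[0,2])/K[0,0],(v-K[1,2])/K[1,1]],1);x=s.copy()
    for _ in range(20): x=s/(1+p["k1"]*(x**2).sum(1,keepdims=True))
    d=p["z_map"][v,u][:,None]
    return np.array(p["position"])+(np.hstack([x,np.ones((len(x),1))])*d)@np.array(p["rotation"]).T
E
python3 - <<'E'
from h import *
np.set_printoptions(precision=4,suppress=True)
for c in ["top","side"]:
    p=cams.read_camera(c); cv2.imwrite(f"pics/{c}0.png",p["color"])
    print(c,p["position"],p["rotation"],p["camera_matrix"],p["k1"])
    for n in ["pin_grip","plug_grip","carriage_hole","base_hole"]:
        print(n,[(np.round(d["position"],4),round(d["conf"],2)) for d in cams.spot_point(p,n)])
print(r.get_state()["eef_rot"],r.get_state()["t"])
E
```

```text
top [ 0.3461 -0.0756  0.9796] [[ 0.0063 -0.9827  0.185 ]
 [-1.     -0.0052  0.0063]
 [-0.0053 -0.185  -0.9827]] [[444.9087   0.     254.8048]
 [  0.     444.9087 193.8047]
 [  0.       0.       1.    ]] 0.028851640847310216
pin_grip [(array([ 0.5957, -0.2448,  0.099 ]), 0.86)]
plug_grip [(array([ 0.374 , -0.1999,  0.0879]), 0.89), (array([ 0.596 , -0.2461,  0.0997]), 0.74), (array([ 0.4953, -0.1102,  0.088 ]), 0.73), (array([ 0.4254, -0.3451,  0.0921]), 0.71), (array([ 0.3645, -0.2914,  0.0872]), 0.67), (array([ 0.4785, -0.2264,  0.0982]), 0.62)]
carriage_hole [(array([0.5601, 0.1009, 0.0547]), 0.89)]
base_hole [(array([0.5523, 0.0948, 0.0415]), 0.93)]
side [0.3454 0.5432 0.8121] [[-0.9637 -0.211   0.1638]
 [-0.2668  0.7299 -0.6293]
 [ 0.0132 -0.6501 -0.7597]] [[387.7704   0.     259.2095]
 [  0.     387.7704 192.8414]
 [  0.       0.       1.    ]] -0.08601896669695594
pin_grip [(array([ 0.5947, -0.2459,  0.0935]), 0.53)]
plug_grip [(array([ 0.4813, -0.2313,  0.0943]), 0.86), (array([ 0.3723, -0.2031,  0.0881]), 0.8), (array([ 0.4928, -0.1114,  0.0906]), 0.75), (array([ 0.3692, -0.293 ,  0.0852]), 0.71), (array([ 0.4306, -0.3396,  0.0882]), 0.63)]
carriage_hole [(array([0.5606, 0.1015, 0.0573]), 0.69)]
base_hole [(array([0.5538, 0.0931, 0.0405]), 0.67)]
[[ 0.9223  0.3864 -0.    ]
 [ 0.3864 -0.9223  0.0001]
 [-0.     -0.0001 -1.    ]] 0.5
```

View pics/top0.png

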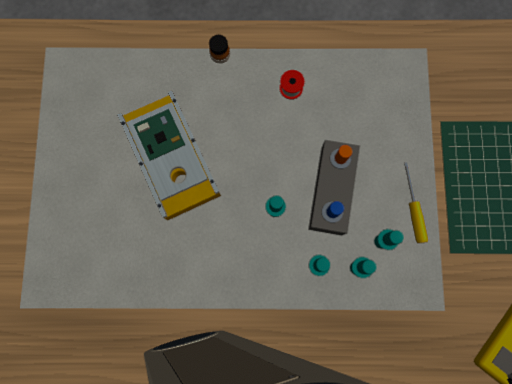

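View pics/side0.png

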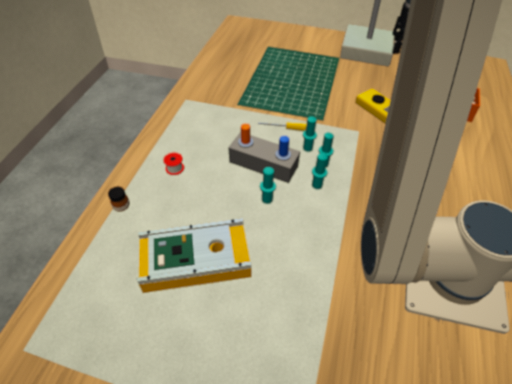

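The top view shows the orange pin at (344,154), the blue plug at (335,210), the carriage hole at (179,175) and the board at about (160,133), so slide +x points up and left. The side view agrees: pin at (245,133), hole at (216,246). The pin height of 0.096 also fits. Next I'll measure the slide axis and hole rims more closely.

```bash
python3 - <<'E'
from h import *
np.set_printoptions(precision=4,suppress=True)
im=[]
for c,(u,v) in {"top":(179,175),"side":(216,246)}.items():
    p=cams.read_camera(c)
    for n in ["pin_grip","base_hole","carriage_hole"]:
        for d in cams.cut_out(p,n)[:1]:
            P=cloud(p,d["mask"]); 
            if n=="pin_grip":
                P=P[P[:,2]>0.118]; print(c,n,"top of handle",P.mean(0),len(P))
            else:
                rect=cv2.minAreaRect(P[:,:2].astype(np.float32)*1000); print(c,n,d["conf"],d["mask"].sum(),rect,np.percentile(P[:,2],[5,50,95]))
                if n=="carriage_hole":
                    m=np.abs(P[:,2]-.054)<.006; print(cv2.minAreaRect(P[m,:2].astype(np.float32)*1000))
    im.append(cv2.resize(p["color"][v-22:v+22,u-28:u+28],None,fx=7,fy=7,interpolation=cv2.INTER_CUBIC))
cv2.imwrite("pics/holes.png",np.hstack(im))
E
```

```text
top pin_grip top of handle [ 0.5935 -0.2468  0.1251] 146
top base_hole 0.91 6850 ((608.5157470703125, 123.14364624023438), (251.20130920410156, 139.42979431152344), 25.638219833374023) [0.0399 0.0553 0.0613]
top carriage_hole 0.61 4061 ((615.7650756835938, 122.47160339355469), (190.27188110351562, 107.74967956542969), 25.766111373901367) [0.0523 0.056  0.0618]
((615.7702026367188, 122.47906494140625), (190.2816925048828, 107.721923828125), 25.732749938964844)
side pin_grip top of handle [ 0.5926 -0.2419  0.1239] 48
side base_hole 0.58 6561 ((618.9449462890625, 102.19737243652344), (250.46060180664062, 177.301513671875), 25.637868881225586) [0.0177 0.0558 0.062 ]
side carriage_hole 0.62 3169 ((616.9052124023438, 125.07813262939453), (192.64308166503906, 115.22314453125), 26.36566162109375) [0.054  0.0572 0.0632]
((615.1099853515625, 123.64645385742188), (188.1544647216797, 114.25215911865234), 26.36566162109375)
```

View pics/holes.png

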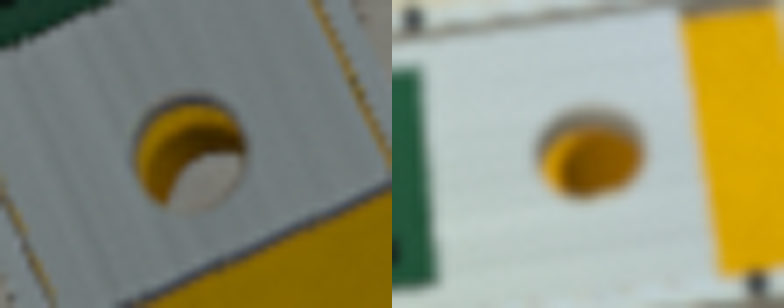

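Slide yaw is 25.7°, and the carriage measures 190x108 at z≈0.055, as specified. Its hole is at top pixel (177.6,174.6) and side pixel (215.9,245.1). Now I'll grasp and lift the pin.

```bash
python3 - <<'E'
from h import *
np.set_printoptions(precision=4,suppress=True)
for c,u,v in [("top",177.6,174.6),("side",215.9,245.1)]:
    print(c,pix2w(cams.read_camera(c),u,v,z=0.054))
a=-0.14; R=np.array([[np.cos(a),np.sin(a),0],[np.sin(a),-np.cos(a),0],[0,0,-1]])
px,py=0.5945,-0.245
r.move_to([px,py,0.20],R)
r.move_straight([px,py,0.100],v=0.12)
print(r.get_state()["contact_force"])
r.gripper_to(0.2,effort=60)
s=r.get_state();print(s["opening"],s["finger_force"],s["contact_force"],s["t"])
r.move_straight([px,py,0.22],v=0.12)
s=r.get_state();print(s["opening"],s["finger_force"],s["contact_force"],s["ee_pos"],s["t"])
E
```

```text
top [0.5611 0.0954 0.054 ]
side [0.5626 0.0961 0.054 ]
[-0.2471  0.3037  0.4777]
0.31544267988521413 59.01689171791077 [-1.9688 -4.8312  2.3442] 4.25
0.31114478110181737 59.83794093132019 [ 0.124   0.2694 -3.871 ] [ 0.5942 -0.2448  0.2189] 5.4
```

```bash
python3 - <<'E'
from h import *
np.set_printoptions(precision=4,suppress=True)
a=np.radians(25.7); R=np.array([[np.cos(a),np.sin(a),0],[np.sin(a),-np.cos(a),0],[0,0,-1]])
x,y=0.5583,0.0940
r.move_to([x,y,0.20],R)
r.move_straight([x,y,0.160],v=0.1)
r.sleep(0.3)
im=[]
for c,(u,v) in {"top":(179,175),"side":(216,230)}.items():
    p=cams.read_camera(c)
    print([(np.round(d["position"],4),d["conf"]) for d in cams.spot_point(p,"pin_grip")])
    im.append(cv2.resize(p["color"][v-42:v+42,u-40:u+40],None,fx=5,fy=5,interpolation=cv2.INTER_CUBIC))
cv2.imwrite("pics/hover.png",np.hstack(im))
s=r.get_state();print(s["contact_force"],s["torque"],s["ee_pos"],s["t"])
E
```

```text
[(array([0.5586, 0.0961, 0.1588]), 0.62), (array([ 0.4792, -0.2295,  0.0965]), 0.4)]
[(array([0.5576, 0.0916, 0.1562]), 0.75)]
[-0.6199 -0.3901 -4.388 ] [ 0.012  -0.009  -0.0097] [0.5584 0.0941 0.1602] 7.7417
```

View pics/hover.png

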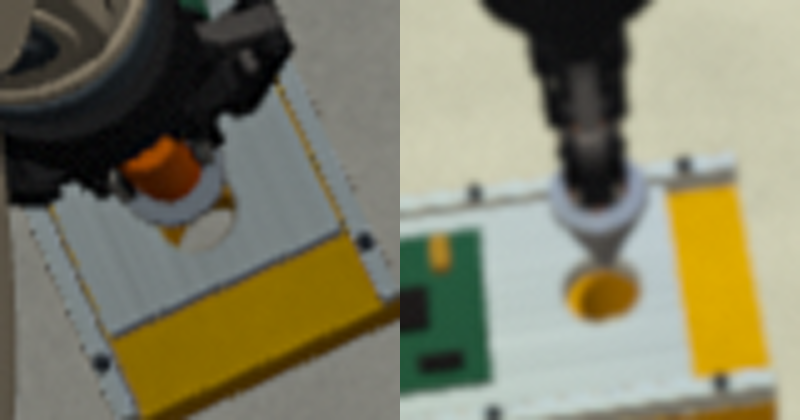

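The hover looks right: in the side view the tip at (605,262) sits over the hole centred at about (602,290). I'll descend with lateral force compliance.

```bash
python3 - <<'E'
from h import *
np.set_printoptions(precision=4,suppress=True)
ax=np.array([np.cos(np.radians(25.7)),np.sin(np.radians(25.7))])
b=np.array(r.get_state()["contact_force"])
xy=np.array([0.5583,0.0940])
r.move_straight([*xy,0.138],v=0.05); r.sleep(0.1)
f=np.array(r.get_state()["contact_force"])-b; print("in",f)
z=0.138; goal=xy-3.5e-3*ax; k=0
if np.abs(f).max()<8:
  while z>0.0925 and k<40:
    k+=1
    if np.linalg.norm(f[:2])>2.5: 
        xy=xy+np.clip(f[:2]*1.5e-4,-1e-3,1e-3)
    elif z>0.125:
        d=goal-xy; n=np.linalg.norm(d)
        if n>1e-6: xy=xy+d*min(1,0.6e-3/n)
    if f[2]<15: z-=0.002
    r.move_straight([*xy,z],v=0.03)
    f=np.array(r.get_state()["contact_force"])-b
    print(round(z,4),xy,f)
    if f[2]>35 or np.linalg.norm(f[:2])>30: break
s=r.get_state();print(s["ee_pos"],s["t"],s["opening"])
E
```

```text
in [ 0.0372 -0.0921  1.4991]
0.136 [0.5578 0.0937] [ 1.3181 -0.0364  1.6863]
0.134 [0.5572 0.0935] [0.6008 0.4486 2.4012]
0.132 [0.5567 0.0932] [0.7396 1.101  1.544 ]
0.13 [0.5561 0.093 ] [0.7838 0.4927 1.3912]
0.128 [0.5556 0.0927] [ 0.0121 -0.1866  1.8442]
0.126 [0.5551 0.0925] [0.3775 1.1638 0.6538]
0.124 [0.5551 0.0925] [1.5823 1.178  1.8662]
0.122 [0.5551 0.0925] [2.0062 1.511  1.8568]
0.12 [0.5554 0.0927] [1.179  1.4873 1.6169]
0.118 [0.5554 0.0927] [2.0633 0.855  1.8874]
0.116 [0.5554 0.0927] [1.6962 2.4727 2.0849]
0.114 [0.5557 0.0931] [2.2801 1.5736 2.1841]
0.112 [0.556  0.0933] [0.5068 2.0719 2.557 ]
0.11 [0.556  0.0933] [2.1591 2.9143 3.1119]
0.108 [0.5564 0.0938] [1.1641 3.295  1.2882]
0.106 [0.5565 0.0942] [0.0849 2.6037 0.3641]
0.104 [0.5566 0.0946] [0.2882 0.3496 1.4334]
0.102 [0.5566 0.0946] [-0.0487  0.7654  1.5193]
0.1 [0.5566 0.0946] [ 1.2558 -0.5939  0.6196]
0.098 [0.5566 0.0946] [0.4047 0.0234 1.8858]
0.096 [0.5566 0.0946] [0.2881 0.3975 1.9144]
0.094 [0.5566 0.0946] [ 0.4376 -0.2214  1.2803]
0.092 [0.5566 0.0946] [-0.8664 -0.6905  7.651 ]
[0.5566 0.0947 0.0925] 14.1833 0.3137186923672536
```

```bash
python3 - <<'E'
from h import *
np.set_printoptions(precision=4,suppress=True)
x,y=0.5566,0.0946
r.move_straight([x,y,0.0905],v=0.02); print(r.get_state()["contact_force"])
r.gripper_to(0.7); r.move_straight([x,y,0.25],v=0.12)
r.move_to([0.42,-0.05,0.30],r.get_state()["eef_rot"])
im=[]
for c,(u,v) in {"top":(179,175),"side":(216,230)}.items():
    p=cams.read_camera(c)
    for n in ["pin_grip","carriage_hole","base_hole"]: print(n,[(np.round(d["position"],4),round(d["conf"],2)) for d in cams.spot_point(p,n)])
    im.append(cv2.resize(p["color"][v-60:v+60,u-60:u+60],None,fx=3.3,fy=3.3))
cv2.imwrite("pics/end.png",np.hstack(im)); print(r.get_state()["t"])
E
```

```text
[-6.373   0.5762 18.2326]
pin_grip []
carriage_hole []
base_hole []
pin_grip [(array([0.5583, 0.096 , 0.0864]), 0.88)]
carriage_hole [(array([0.5547, 0.0976, 0.0559]), 0.85)]
base_hole [(array([0.5556, 0.0912, 0.0397]), 0.89)]
17.5667
```

View pics/end.png

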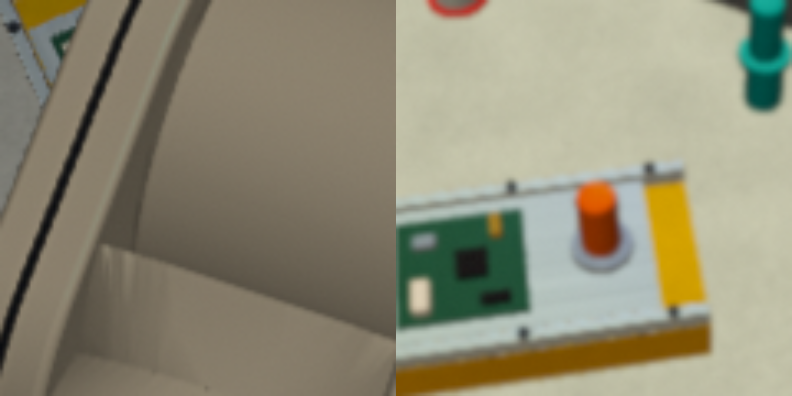

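The side view shows the pin upright at about (598,220) with its flange flush on the carriage. The camera puts its handle middle at z≈0.086, against 0.088 expected. The arm is clear, so I'm handing in.

```bash
python3 -c "
from station import order
print(order.finish_job())"
```

```text
the job is handed in; nothing more can be done
None
```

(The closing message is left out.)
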